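Blow off a label-printer roller with a two-stage air gun

TASK

Clean the label printer's rubber roller: lift it out of its tray, lay it gently (no dropping) across the two notched rests in front of the air gun's nozzle and let go of it; do not blow before it lies there. Then squeeze the gun's trigger up to its pressure point and keep it there for at least half a second (soft air), and after that squeeze it past the pressure point, nearly all the way, for at least one second (full blast). Let the trigger spring right back, leave the roller lying on the rests, and do not disturb the carton, the tape roll or the spray bottle.

Things in the scene. Friction and masses are not known exactly. Their poses are not given: they have to be found in the camera images.
- roller_mid (a point): Centre of the loose roller (about 0.25 kg): a black rubber sleeve 36 mm in diameter, 90 mm long, on a steel shaft 12 mm in diameter, 150 mm long overall (30 mm of bare shaft at each end). Its x axis is the roller's axis; either way round is the same. It starts level in the tray, centre 50 mm above the table, shaft ends in two notches; grip the middle of the sleeve from above.
- tray: Fixed grey plastic tray, a plate 190 x 110 x 8 mm with two notched uprights (65 mm high) 122 mm apart along its x axis, where the roller lies at the start. Origin under the plate's centre, z up.
- station: Blow-off station, fixed, placed and turned at random: plywood board 235 x 300 x 12 mm with two notched steel rests and a black air gun clamped on its side, so its outline shows from above. Origin under the barrel's axis, z up. Barrel along y, nozzle to -y, its tip 75 mm from rest_mid. Straight grip (26 mm thick, 28 high, 140 long) points to -x, its back face to +y.
- rest_mid (a point): Where the roller's centre must come: midway between the two rests, 55 mm above the table. Axes as the station's; the roller's axis goes along x. The rests are uprights 12 mm thick, 68 mm high, centred 59 mm either side along x, each with an open-topped 90 degree V notch 35 mm wide that centres the bare shaft; the sleeve goes between them (inner faces 106 mm apart, 8 mm spare at each end).
- trigger_face (a point): Where to press the trigger, on its outer face, 55 mm above the table; moves with it. The trigger is a steel lever 8 mm thick, 22 high, 84 long beside the grip on its nozzle side, hinged on a vertical pin 58 mm to +x, near the barrel. At rest its axes are the station's and it is 58 mm from grip_back; the face looks to -y, squeezing moves it to +y. Fingers may reach to 15 mm above the table.
- grip_back (a point): Point on the flat back face (looks to the station's +y) of the gun's fixed grip, opposite trigger_face, 55 mm above the table. One finger here and one on trigger_face squeeze the trigger along the station's y axis. The grip does not give, so the middle between the fingers moves to +y by half the trigger's travel.
- takeup (a joint): First stage of the trigger in rad: 0 released, 0.14 at the pressure point. At trigger_face that is 8 mm of travel (grip back to trigger face 58 -> 50 mm), against a soft spring of 1 N rising to 5 N.
- second (a joint): Second stage of the trigger in rad, added to the first: 0 until the pressure point is overcome, which takes 12 N at trigger_face; 0.14 when squeezed all the way (17 N, another 8 mm: 50 -> 42 mm). Both stages spring back to 0 when let go.
- carton: Bystander, loose: brown carton 90 x 150 x 70 mm high. Origin under its centre.
- tape_roll: Bystander, loose: roll of pale tape lying flat, 110 mm across, 48 mm high. Origin under its centre.
- spray_bottle: Bystander, loose: white bottle 68 mm across, 170 mm high. Origin under its centre.
There are look-alikes about, which are no part of the job. Of the things like the part that bears roller_mid, leave any that is purple; of the rest the larger one is meant.

How it is judged:
By the outcome, as a careful person would: the job done as asked, in the order asked, and still so for the second after the job is handed in, with the robot touching nothing.
It also fails if it takes over 72 s, if anything falls off the work surface, if the arm or the gripper's body presses on something with over 40 N, if the wrist force passes 120 N, or if a joint passes its speed limit or range.

ROBOT

A 7-joint arm with a two-finger parallel gripper is mounted at the origin on the work surface. World frame = base frame: x ahead of the robot, y to its left, z up, the work surface at z = 0. Lengths are in m, angles in rad, forces in N, time in s.
With the tool pointing down it reaches from about 0.425 to 0.95 m from the base axis. Payload 16.7 kg.
Tool frame: the origin (TCP) lies on the centre line of the jaws, within the pads' length; the fingertips stand 25 mm ahead of it and the grasp point (between the pads) lies 6 mm ahead of it; z points along the fingers, y is the line along which they close (so a half turn about z gives the same grasp; the last joint's range is limited). The gripper opens to 94 mm and grips with 3 to 60 N. Pads are 16 mm wide; open, the fingers measure 119 mm over their backs; the gripper's body (75 mm by 177 mm) begins 78 mm behind the grasp point.
Start: joints at [1.101, 0.426, 0.074, 1.606, -0.034, 1.111, -0.067], TCP at [0.212, -0.641, 0.23] pointing down, gripper open.
Joint ranges: [-2.85, 2.85], [-0.5, 2.14], [-1.23, 1.37], [0.21, 2.46], [-1.02, 4.16], [0.16, 2.05], [-2.73, 2.73]. Speed limits (rad/s): [1.89, 1.89, 2.39, 2.39, 3.01, 3.01, 3.01].

INTERFACE

Orientations are given as a unit quaternion [x, y, z, w].
In Python, from workcell import * gives the robot as it stands. The module is installed in compiled form; this text tells all that it offers.
- The arm moves only by the tool step_arm, never from a script. Its argument "increments" is one flat list of numbers, 5 for each row, row after row: the shift along the tool's x, y, z scaled (see below), then the turn about the tool's z scaled (see below), then the closure, from 0 (fully open) to 1 (shut). In form: [dx, dy, dz, turn, gripper, dx, dy, dz, turn, gripper, ...]. A call has 1 to 8 rows; each row shifts and turns the commanded pose from where the row before left it, along the tool's axes as they then stand; what a row does not reach is not made up. The controller multiplies each number of a shift by 0.03 m and each number of a turn by 0.15 rad. A row lasts 1/10 s, in which the tool goes at most 50 mm and 8.59 degrees, less where a joint would pass 70% of its speed; a pose out of reach is approached as far as the arm can. A call with a number of a shift or a turn outside -1 to 1 is refused whole. A call with a gripper value outside its range is refused whole. The fingers move at their own pace and stop on an object; "squeeze" is the grip in N (left out, the last holds). Time passes only in rows, so rows that do not move let the fingers close. It gives the time, the measured TCP pose, the force, the opening and the grip force at its end, in the units of the state.
- observe(): the state, without advancing time (a new reading comes with each control period).
- capture(name): name is "side" or "top"; returns (picture, depth): 400x640x3 uint8, red, green, blue; 400x640 float32, m along the optical axis (not along the pixel's ray), 0 where there is no reading.
- camera_params(name): a dict with "fx", "fy", "cx", "cy" (pixels), "D" ([k1, k2, p1, p2, k3] as OpenCV has them; the pictures are not rectified), "R" (3x3) and "t" (3): a world point X has camera coordinates R X + t. Camera axes: x right, y down, z forward; pixel columns grow to the right and rows downward; lengths in m; the calibration is good to about 2 mm. A picture is of the moment at which its call begins. camera_params takes no time and is no camera call.
- finish_job(): hands the job in; it is judged then, once.
The state is a dict: "t": time; "joint_positions": joint angles; "joint_vel": joint speeds; "joint_torque": joint torques, N m; "eef_pos": TCP position; "orientation": TCP orientation; "ft_force": force on the tool from outside, world axes, zero at the start; "wrist_torque": the same for the moment, N m; "width": finger opening in m; "grasp_force": force on a finger pad.
Only numpy, scipy, OpenCV 4.12 (cv2) and the standard library are available. Lean on these libraries where they do the work, as an engineer would, in place of code of your own. Each camera call takes 0.05 s, during which the arm holds its last target. There are 200 camera calls.

## Working session

There is one attempt and no reset: what is moved stays moved. The work goes in short steps, Python scripts to look and compute and a tool call to move; the robot and the scene stay as the last step left them, time stands still between calls to the robot, and variables do not carry over. Pictures are saved under pics/ and viewed, at most 10 in all, crops included, and the job is handed in when it is done.

Besides the shell and the picture viewer there is one more tool, called after "Emit:" as name(argument=value, ...) on one line, values as JSON. step_arm: Moves the arm, as the interface text tells. Shifts and turns lie within -1 to 1; 1 stands for 0.03 m of shift or 0.15 rad of turn. Its arguments: {"type":"object","properties":{"increments":{"type":"array","items":{"type":"number"}},"squeeze":{"type":"number"}},"required":["increments"]}

```bash
mkdir -p pics; cat > h.py <<'E'
from workcell import *
import numpy as np, cv2
from scipy.spatial.transform import Rotation as Ro
def snap(n):
    im,d=capture(n); np.savez(f'pics/{n}.npz',im=im,d=d); return im,d
def load(n):
    z=np.load(f'pics/{n}.npz'); return z['im'],z['d']
def K(p): return np.array([[p['fx'],0,p['cx']],[0,p['fy'],p['cy']],[0,0,1.]])
def ray(n,u,v):
    p=camera_params(n); q=cv2.undistortPoints(np.array([[[u,v]]],float),K(p),np.array(p['D']))[0,0]
    R=np.array(p['R']);t=np.array(p['t']); return -R.T@t, R.T@np.array([q[0],q[1],1.])
def atz(n,u,v,z):
    c,d=ray(n,u,v); return c+d*(z-c[2])/d[2]
def dep(n,u,v,D):
    c,d=ray(n,u,v); return c+d*D[int(round(v)),int(round(u))]
def proj(n,X):
    p=camera_params(n); R=np.array(p['R'])
    return cv2.projectPoints(np.atleast_2d(X).astype(float),cv2.Rodrigues(R)[0],np.array(p['t']),K(p),np.array(p['D']))[0][:,0]
E
python3 - <<'E'
from h import *
for n in('top','side'):
    im,d=snap(n); cv2.imwrite(f'pics/{n}1.png',im[:,:,::-1]); p=camera_params(n); print(n,p['fx'],-np.array(p['R']).T@p['t'],np.round(p['R'],2).tolist(),(d>0).mean())
o=observe(); print(o['eef_pos'],o['orientation'],o['width'],Ro.from_quat(o['orientation']).as_matrix().round(3))
E
```

```text
top 411.86063571525335 [0.35393893 0.0131537  1.13050224] [[-0.01, -1.0, 0.02], [-0.98, 0.0, -0.19], [0.19, -0.03, -0.98]] 0.9958125
side 417.6653333507567 [-0.13637417  0.76904489  0.95596842] [[-0.72, -0.7, 0.02], [-0.46, 0.45, -0.77], [0.52, -0.56, -0.64]] 0.99615234375
[ 0.21204216 -0.640447    0.22985706] [ 9.87244371e-01  1.59211238e-01 -1.44366827e-04 -5.58786759e-04] 0.09391362433844508 [[ 0.949  0.314 -0.   ]
 [ 0.314 -0.949  0.001]
 [-0.    -0.001 -1.   ]]
```

View pics/top1.png

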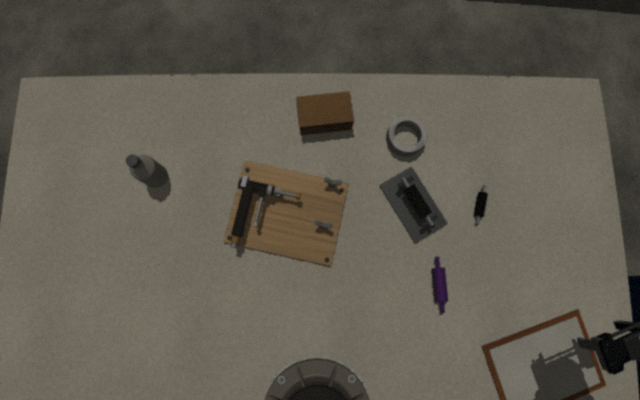

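View pics/side1.png

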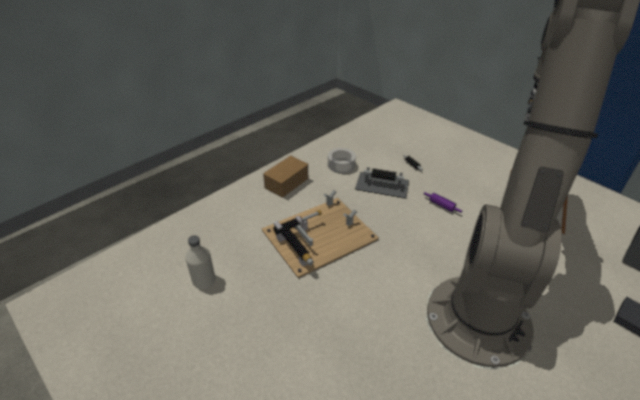

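Top view: three rollers. The black one in the grey tray is at (417,204), a smaller black one is at (481,205), and a purple one is at (440,285). The tray one fits: it isn't purple and it's the larger. The station board is centred near (287,213), with the gun grip at (242,208), the trigger at (261,212), and the rests at (333,183) and (323,226). The carton is at (325,113), the tape at (406,137) and the bottle at (147,170). I'll confirm with an enlarged crop.

```bash
python3 - <<'E'
from h import *
im,d=load('top')
g=lambda a:np.clip(255*(a/255.)**0.6,0,255).astype(np.uint8)
a=cv2.resize(g(im[155:275,220:360])[:,:,::-1],None,fx=5,fy=5,interpolation=cv2.INTER_CUBIC)
b=cv2.resize(g(im[155:255,372:498])[:,:,::-1],None,fx=6,fy=6,interpolation=cv2.INTER_CUBIC)
cv2.imwrite('pics/ca.png',a);cv2.imwrite('pics/cb.png',b)
E
```

```text
(no output)
```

View pics/ca.png

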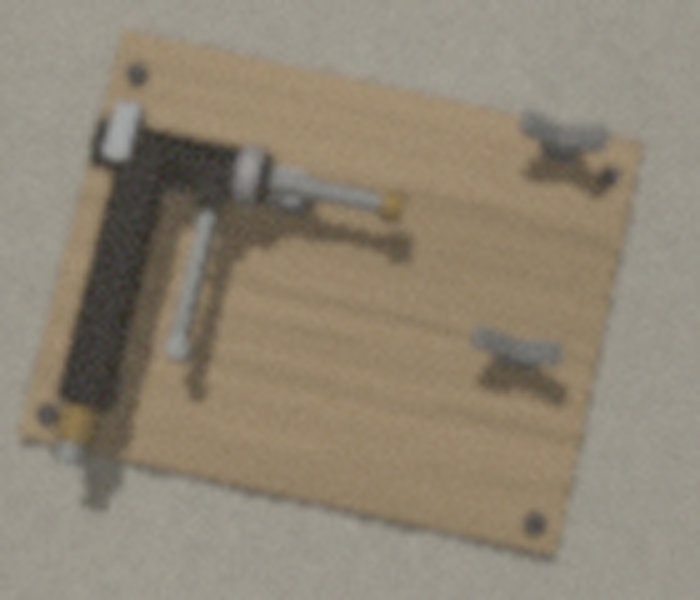

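View pics/cb.png

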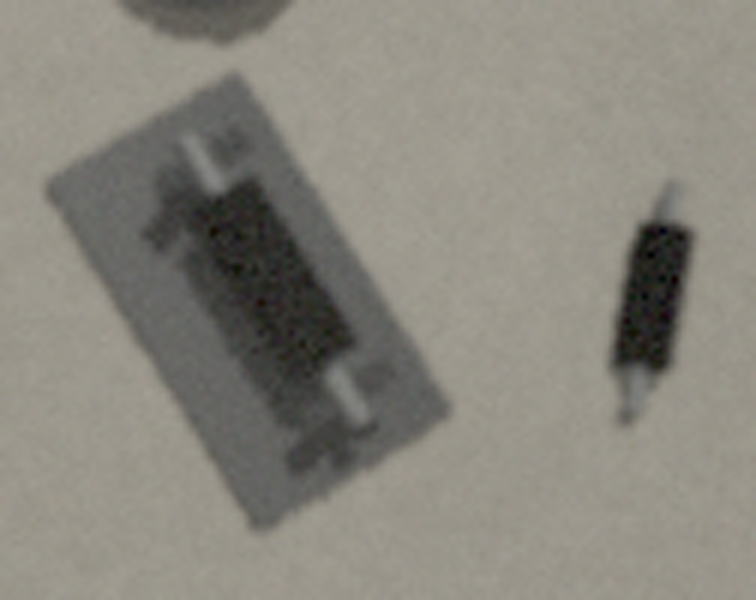

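Crop b confirms it: the tray roller is clearly bigger than the loose black one, with shaft ends at crop (188,138) and (362,418). Crop a shows the board corners, the rest tops, the lever tip at (177,350) and the nozzle tip at (400,204).

```bash
python3 - <<'E'
from h import *
A=lambda u,v,z:atz('top',220+(u+.5)/5-.5,155+(v+.5)/5-.5,z)
B=lambda u,v,z:atz('top',372+(u+.5)/6-.5,155+(v+.5)/6-.5,z)
f=lambda a:print(np.round(a,4).tolist())
ang=lambda d:np.degrees(np.arctan2(d[1],d[0]))
r=[B(188,138,.054),B(362,418,.054)]; f(np.mean(r,0)); print('len',np.linalg.norm(r[0]-r[1]),ang(r[0]-r[1]))
t=[B(*q,.008) for q in((238,72),(450,410),(262,532),(48,188))]; f(np.mean(t,0)); print([np.linalg.norm(t[i]-t[i-1]) for i in range(4)],ang(t[0]-t[1]),ang(t[3]-t[2]))
b=[A(*q,.012) for q in((125,32),(642,140),(555,555),(22,440))]; print('board');f(np.mean(b,0)); print([np.linalg.norm(b[i]-b[i-1]) for i in range(4)],ang(b[0]-b[3]),ang(b[1]-b[2]),ang(b[0]-b[1])-90,ang(b[3]-b[2])-90)
R=[A(564,130,.068),A(516,347,.068)];f(R);f(np.mean(R,0));print('118?',np.linalg.norm(R[0]-R[1]),ang(R[0]-R[1]))
print('noz',A(400,204,.055+.008)); print('trig tip',A(177,350,.066),'hinge',A(207,212,.066))
print('grip back',A(118,175,.069),A(62,395,.069),'front',A(158,180,.069),A(113,405,.069))
im,d=load('top'); print('depth z trig/grip', [dep('top',220+u/5,155+v/5,d)[2].round(4) for u,v in((180,345),(195,270),(100,280),(540,350),(250,170),(330,190))])
E
```

```text
[0.5498, -0.2735, 0.054]
len 0.1467576041645411 29.465904321081116
[0.548, -0.2734, 0.008]
[np.float64(0.10838600346929414), np.float64(0.18606012733617153), np.float64(0.10685284000680927), np.float64(0.18634047832561423)] 29.474395481902025 29.94852048895758
board
[0.5273, 0.0784, 0.012]
[np.float64(0.23390130373431464), np.float64(0.2963293584174746), np.float64(0.23427174345738078), np.float64(0.29482059581135805)] -12.387812795587855 -12.756836003692047 -12.367104133453196 -12.43804554006627
[[0.6026, -0.0452, 0.068], [0.4871, -0.0186, 0.068]]
[0.5448, -0.0319, 0.068]
118? 0.11856998925166608 -12.987458814505189
noz [0.56403688 0.04174897 0.063     ]
trig tip [0.48677549 0.15740022 0.066     ] hinge [0.55965186 0.14306653 0.066     ]
grip back [0.57911709 0.18986625 0.069     ] [0.46332491 0.2159115  0.069     ] front [0.57632739 0.16876037 0.069     ] [0.45804193 0.18945427 0.069     ]
depth z trig/grip [np.float64(0.0653), np.float64(0.066), np.float64(0.0694), np.float64(0.0604), np.float64(0.0698), np.float64(0.0605)]
```

```bash
cat >> h.py <<'E'
def go(x,y,z,yaw):
    "units needed: tool-frame shift (present axes) and turn; yaw = world angle of tool y, deg"
    o=observe(); M=Ro.from_quat(o['orientation']).as_matrix(); e=M.T@(np.array([x,y,z])-o['eef_pos'])/.03
    a=np.arctan2(M[1,1],M[0,1]); t=-(np.radians(yaw)-a+np.pi/2)%np.pi-np.pi/2 if 0 else -(((np.radians(yaw)-a+np.pi)%(2*np.pi))-np.pi)
    print('shift',e.round(3),'turn',round(t/.15,3),'pos',o['eef_pos'].round(4),'yaw',np.degrees(a).round(2),'t',o['t'],'ft',np.round(o['ft_force'],1),'w',round(o['width'],4),'gf',round(o['grasp_force'],1),'tilt',M[2].round(3))
E
python3 - <<'E'
from h import *
go(.5498,-.2735,.23,-60.4)
E
```

```text
shift [ 1.4533e+01 -8.0720e+00  3.0000e-03] turn -1.312 pos [ 0.212  -0.6404  0.2299] yaw -71.68 t 0.1 ft [-0.9 -0.1 -0.3] w 0.0939 gf 0.0 tilt [-0.    -0.001 -1.   ]
```

Emit:
step_arm(increments=[0.9, -0.5, 0, 0, 0, 0.9, -0.5, 0, 0, 0, 0.9, -0.5, 0, 0, 0, 0.9, -0.5, 0, 0, 0, 0.9, -0.5, 0, 0, 0, 0.9, -0.5, 0, 0, 0, 0.9, -0.5, 0, 0, 0, 0.9, -0.5, 0, 0, 0])

```text
t: 0.9
eef_pos: [0.3801, -0.4578, 0.2302]
orientation: [0.987, 0.159, -0.0, -0.0]
ft_force: [0.6, -1.1, -0.9]
width: 0.0941
grasp_force: 0.0
```

Emit:
step_arm(increments=[0.9, -0.5, 0, 0, 0, 0.9, -0.5, 0, 0, 0, 0.9, -0.5, 0, 0, 0, 0.9, -0.5, 0, 0, 0, 0.9, -0.5, 0, 0, 0, 0.9, -0.5, 0, 0, 0, 0, 0, 0, -0.66, 0, 0, 0, 0, -0.65, 0])

```text
t: 1.7
eef_pos: [0.5056, -0.3214, 0.2301]
orientation: [0.966, 0.258, -0.0, -0.0]
ft_force: [-0.5, -0.6, -1.1]
width: 0.0938
grasp_force: 0.0
```

```bash
python3 - <<'E'
from h import *
go(.5498,-.2735,.23,-60.4); print(observe()['joint_positions'])
E
```

```text
shift [ 2.072 -0.648  0.003] turn 0.037 pos [ 0.5056 -0.3214  0.2301] yaw -60.08 t 1.7 ft [-0.5 -0.6 -1.1] w 0.0938 gf 0.0 tilt [-0.    -0.001 -1.   ]
[ 0.57049396  0.30906821 -0.13787917  1.77329622  0.04756208  1.06318022
 -0.63270574]
```

Emit:
step_arm(increments=[1, -0.32, 0, 0, 0, 1, -0.32, 0, 0, 0, 0, 0, 1, 0, 0, 0, 0, 1, 0, 0, 0, 0, 1, 0, 0, 0, 0, 0, 0, 0])

```text
t: 2.3
eef_pos: [0.5455, -0.2753, 0.1367]
orientation: [0.967, 0.255, -0.003, -0.002]
ft_force: [-0.4, -0.2, -0.8]
width: 0.0943
grasp_force: 0.0
```

```bash
python3 - <<'E'
from h import *
go(.5498,-.2735,.056,-60.4)
im,d=snap('top');a=cv2.resize(im[130:260,350:480,::-1],None,fx=4,fy=4);im,d=snap('side');b=cv2.resize(im[130:230,320:450,::-1],None,fx=4,fy=4)
b=cv2.copyMakeBorder(b,0,a.shape[0]-b.shape[0],0,0,cv2.BORDER_CONSTANT)
c=np.hstack([a,b]);cv2.imwrite('pics/g1.png',cv2.resize(c,None,fx=.76,fy=.76))
E
```

```text
shift [0.164 0.033 2.689] turn -0.0 pos [ 0.5455 -0.2753  0.1367] yaw -60.4 t 2.3 ft [-0.4 -0.2 -0.8] w 0.0943 gf 0.0 tilt [-0.004 -0.005 -1.   ]
```

View pics/g1.png

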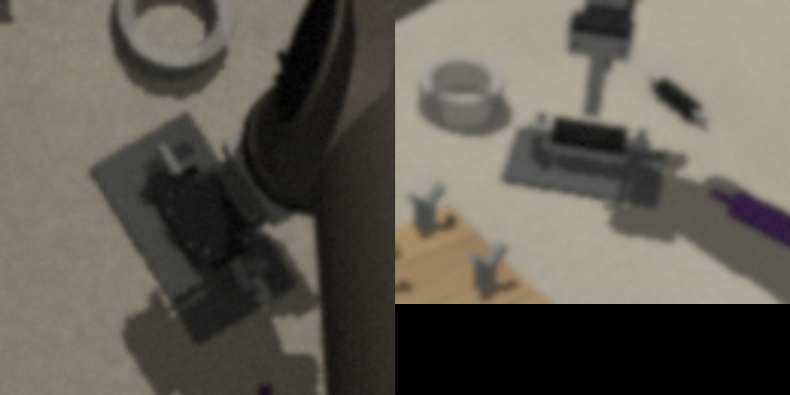

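The side half shows the finger at (595,100), above the middle of the tray's roller at (590,135). The tape roll is well clear. I'll descend.

Emit:
step_arm(increments=[0.16, 0.03, 0.8, 0, 0, 0, 0, 0.8, 0, 0, 0, 0, 0.7, 0, 0, 0, 0, 0.39, 0, 0, 0, 0, 0, 0, 0, 0, 0, 0, 0, 0], squeeze=15)

```text
t: 3.0
eef_pos: [0.5531, -0.2751, 0.0612]
orientation: [0.967, 0.255, 0.001, 0.0]
ft_force: [0.4, -0.5, 0.6]
width: 0.0938
grasp_force: 0.0
```

```bash
python3 - <<'E'
from h import *
go(.5498,-.2735,.056,-60.4)
E
```

```text
shift [-0.069 -0.099  0.172] turn -0.004 pos [ 0.5531 -0.2751  0.0612] yaw -60.43 t 3.0 ft [ 0.4 -0.5  0.6] w 0.0938 gf 0.0 tilt [ 0.001  0.001 -1.   ]
```

Emit:
step_arm(increments=[-0.07, -0.1, 0.17, 0, 0, 0, 0, 0, 0, 0.3, 0, 0, 0, 0, 0.5, 0, 0, 0, 0, 1, 0, 0, 0, 0, 1, 0, 0, 0, 0, 1, 0, 0, 0, 0, 1, 0, 0, 0, 0, 1], squeeze=20)

```text
t: 3.8
eef_pos: [0.549, -0.2731, 0.0547]
orientation: [0.967, 0.255, 0.0, -0.0]
ft_force: [-0.2, 0.0, -0.1]
width: 0.0415
grasp_force: 0.0
```

```bash
python3 - <<'E'
from h import *
go(.5498,-.2735,.056,-60.4)
E
```

```text
shift [ 0.015  0.024 -0.044] turn -0.003 pos [ 0.549  -0.2731  0.0547] yaw -60.42 t 3.8 ft [-0.2  0.  -0.1] w 0.0415 gf 0.0 tilt [ 0. -0. -1.]
```

Emit:
step_arm(increments=[0, 0, 0, 0, 1, 0, 0, 0, 0, 1, 0, 0, 0, 0, 1, 0, 0, 0, 0, 1], squeeze=25)

```text
t: 4.2
eef_pos: [0.5496, -0.274, 0.055]
orientation: [0.967, 0.255, 0.001, 0.001]
ft_force: [1.9, -5.2, -0.9]
width: 0.0353
grasp_force: 25.0
```

Emit:
step_arm(increments=[0, 0, -0.2, 0, 1, 0, 0, -0.4, 0, 1, 0, 0, -0.8, 0, 1, 0, 0, -0.8, 0, 1, 0, 0, -0.8, 0, 1, 0, 0, -0.4, 0, 1, 0, 0, 0, 0, 1])

```text
t: 4.9
eef_pos: [0.5498, -0.2733, 0.1587]
orientation: [0.967, 0.255, 0.001, 0.001]
ft_force: [0.4, -0.3, -2.3]
width: 0.0352
grasp_force: 25.0
```

```bash
python3 - <<'E'
from h import *
go(.545,-.032,.16,-102.5)
E
```

```text
shift [ 3.832 -7.075 -0.054] turn 4.896 pos [ 0.5498 -0.2733  0.1587] yaw -60.42 t 4.9 ft [ 0.4 -0.3 -2.3] w 0.0352 gf 25.0 tilt [ 0.002  0.002 -1.   ]
```

Emit:
step_arm(increments=[0.48, -0.88, 0, 0, 1, 0.48, -0.88, 0, 0, 1, 0.48, -0.88, 0, 0, 1, 0.48, -0.88, 0, 0, 1, 0.48, -0.88, 0, 0, 1, 0.48, -0.88, 0, 0, 1, 0.48, -0.88, 0, 0, 1, 0.48, -0.88, 0, 0, 1])

```text
t: 5.7
eef_pos: [0.5441, -0.0313, 0.1556]
orientation: [0.967, 0.255, -0.001, -0.0]
ft_force: [0.4, 0.7, -1.8]
width: 0.0354
grasp_force: 25.0
```

Emit:
step_arm(increments=[0, 0, 0, 0.7, 1, 0, 0, 0, 0.7, 1, 0, 0, 0, 0.7, 1, 0, 0, 0, 0.7, 1, 0, 0, 0, 0.7, 1, 0, 0, 0, 0.7, 1, 0, 0, 0, 0.7, 1, 0, 0, 0, 0, 1])

```text
t: 6.5
eef_pos: [0.5443, -0.0324, 0.1557]
orientation: [0.994, -0.11, -0.001, 0.0]
ft_force: [-0.3, -0.7, -1.2]
width: 0.0356
grasp_force: 25.0
```

```bash
python3 - <<'E'
from h import *
go(.545,-.032,.12,-102.5)
im,d=snap('top');a=cv2.resize(im[150:280,220:390,::-1],None,fx=2.3,fy=2.3);im,d=snap('side');b=cv2.resize(im[130:280,250:420,::-1],None,fx=2.3,fy=2.3)
a=cv2.copyMakeBorder(a,0,b.shape[0]-a.shape[0],0,0,cv2.BORDER_CONSTANT)
cv2.imwrite('pics/g2.png',np.hstack([a,b]))
E
```

```text
shift [ 0.02  -0.02   1.189] turn -0.016 pos [ 0.5443 -0.0324  0.1557] yaw -102.63 t 6.5 ft [-0.3 -0.7 -1.2] w 0.0356 gf 25.0 tilt [-0.002  0.    -1.   ]
```

View pics/g2.png

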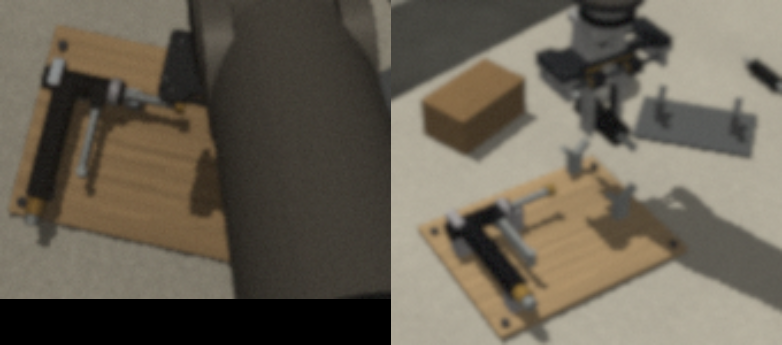

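The side half shows the roller held level above the rests. The rest tops are at crop (575,150) and (622,188), and the trigger is untouched. I'll cross-check the rest positions in the side camera.

```bash
python3 - <<'E'
from h import *
P=proj('side',np.array([[.6026,-.0452,.055],[.4871,-.0186,.055],[.545,-.032,.055]])); print(P, ((P-[250,130])*2.3+[391,0]).round())
im,d=load('side')
for u in range(325,337,2):
  q=dep('side',u,200,d);print(u,q.round(3),end=' ')
E
```

```text
[[328.50643785 194.35581118]
 [348.73625134 214.28886858]
 [338.33530597 204.01762899]] [[572. 148.]
 [618. 194.]
 [594. 170.]]
325 [ 0.637 -0.066 -0.003] 327 [ 0.605 -0.041  0.031] 329 [ 0.595 -0.041  0.037] 331 [ 0.594 -0.05   0.032] 333 [ 0.592 -0.058  0.028] 335 [ 0.599 -0.076  0.014]
```

Emit:
step_arm(increments=[0.02, -0.02, 0.6, 0, 1, 0, 0, 0.6, 0, 1, 0, 0, 0.6, 0, 1, 0, 0, 0.4, 0, 1, 0, 0, 0, 0, 1])

```text
t: 7.1
eef_pos: [0.5446, -0.0321, 0.0891]
orientation: [0.994, -0.108, -0.001, 0.0]
ft_force: [0.4, 0.3, -1.5]
width: 0.0355
grasp_force: 25.0
```

```bash
python3 - <<'E'
from h import *
go(.545,-.032,.061,-102.5)
im,d=snap('side');cv2.imwrite('pics/g3.png',cv2.resize(im[150:240,280:400,::-1],None,fx=5,fy=5,interpolation=cv2.INTER_CUBIC))
E
```

```text
shift [ 0.014 -0.007  0.936] turn 0.007 pos [ 0.5446 -0.0321  0.0891] yaw -102.44 t 7.1 ft [ 0.4  0.3 -1.5] w 0.0355 gf 25.0 tilt [-0.003  0.001 -1.   ]
```

View pics/g3.png

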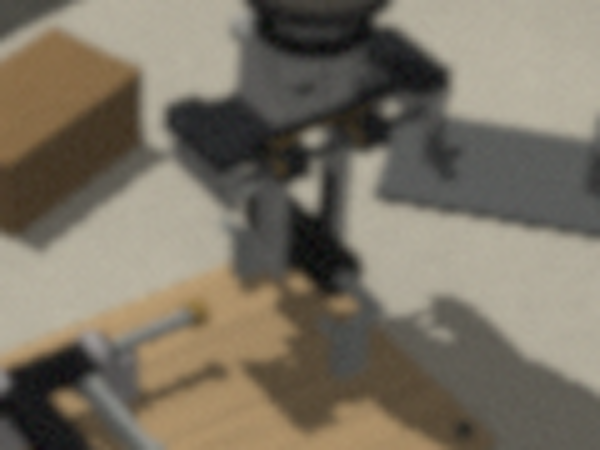

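The shaft end at (345,280) sits right over the near rest at (348,340), so it's aligned. I'll lower gently, watching the force.

Emit:
step_arm(increments=[0, 0, 0.3, 0, 1, 0, 0, 0.25, 0, 1, 0, 0, 0.15, 0, 1, 0, 0, 0.1, 0, 1, 0, 0, 0.05, 0, 1, 0, 0, 0, 0, 1])

```text
t: 7.75
eef_pos: [0.5456, -0.0321, 0.0651]
orientation: [0.994, -0.109, -0.0, -0.0]
ft_force: [-0.2, 0.1, -1.8]
width: 0.0357
grasp_force: 25.0
```

Emit:
step_arm(increments=[0, 0, 0.05, 0, 1, 0, 0, 0, 0, 1])

```text
t: 7.95
eef_pos: [0.5457, -0.0321, 0.0637]
orientation: [0.994, -0.109, 0.0, -0.0]
ft_force: [0.4, 0.7, -2.5]
width: 0.0351
grasp_force: 25.0
```

Emit:
step_arm(increments=[0, 0, 0.05, 0, 1, 0, 0, 0, 0, 1, 0, 0, 0.05, 0, 1, 0, 0, 0, 0, 1])

```text
t: 8.35
eef_pos: [0.5458, -0.0323, 0.0609]
orientation: [0.994, -0.109, 0.0, 0.0]
ft_force: [-0.3, -1.6, 2.2]
width: 0.0352
grasp_force: 25.0
```

Emit:
step_arm(increments=[0, 0, 0.03, 0, 1, 0, 0, 0, 0, 1])

```text
t: 8.55
eef_pos: [0.5459, -0.0326, 0.0604]
orientation: [0.994, -0.109, 0.0, 0.0]
ft_force: [-4.2, -3.7, 11.6]
width: 0.0354
grasp_force: 25.0
```

Emit:
step_arm(increments=[0, 0, 0, 0, 1, 0, 0, 0, 0, 1, 0, 0, 0, 0, 1], squeeze=5)

```text
t: 8.85
eef_pos: [0.546, -0.0328, 0.06]
orientation: [0.994, -0.109, 0.0, 0.0]
ft_force: [-0.1, -5.6, 3.4]
width: 0.0357
grasp_force: 5.0
```

Emit:
step_arm(increments=[0, 0, 0, 0, 0.55, 0, 0, 0, 0, 0.45, 0, 0, 0, 0, 0.35, 0, 0, 0, 0, 0.3, 0, 0, 0, 0, 0.3, 0, 0, 0, 0, 0.3])

```text
t: 9.45
eef_pos: [0.5456, -0.032, 0.0598]
orientation: [0.994, -0.109, -0.0, -0.0]
ft_force: [0.1, -0.3, -0.2]
width: 0.0658
grasp_force: 0.0
```

Emit:
step_arm(increments=[0, 0, -0.3, 0, 0.3, 0, 0, -0.7, 0, 0.3, 0, 0, -0.9, 0, 0, 0, 0, -0.9, 0, 0, 0, 0, -0.7, 0, 0, 0, 0, 0, 0, 0])

```text
t: 10.05
eef_pos: [0.5472, -0.0321, 0.1683]
orientation: [0.994, -0.109, 0.002, -0.0]
ft_force: [1.2, -0.5, -0.6]
width: 0.0927
grasp_force: 0.0
```

```bash
python3 - <<'E'
from h import *
go(.5145,.1775,.16,-102.5)
E
```

```text
shift [-2.583 -6.582  0.272] turn -0.005 pos [ 0.5472 -0.0321  0.1683] yaw -102.54 t 10.05 ft [ 1.2 -0.5 -0.6] w 0.0927 gf 0.0 tilt [ 0.005 -0.001 -1.   ]
```

Emit:
step_arm(increments=[-0.32, -0.82, 0, 0, 0, -0.32, -0.82, 0, 0, 0, -0.32, -0.82, 0, 0, 0, -0.32, -0.82, 0, 0, 0, -0.32, -0.82, 0, 0, 0, -0.32, -0.82, 0, 0, 0, -0.32, -0.82, 0, 0, 0, -0.32, -0.82, 0, 0, 0])

```text
t: 10.85
eef_pos: [0.5129, 0.1776, 0.1647]
orientation: [0.994, -0.109, -0.0, 0.0]
ft_force: [0.4, -0.6, 0.4]
width: 0.0939
grasp_force: 0.0
```

Emit:
step_arm(increments=[0, 0, 0.6, 0, 0, 0, 0, 0.4, 0, 0, 0, 0, 0, 0, 0])

```text
t: 11.15
eef_pos: [0.5124, 0.1757, 0.1331]
orientation: [0.994, -0.109, -0.001, 0.001]
ft_force: [0.2, 0.7, -0.5]
width: 0.0941
grasp_force: 0.0
```

```bash
python3 - <<'E'
from h import *
go(.5145,.1775,.061,-102.5)
P=proj('side',[[.5145,.1775,.06]]);print(P)
im,d=snap('top');b0=im[130:255,220:340,::-1];im,d=snap('side');b1=im[170:295,240:360,::-1]
cv2.imwrite('pics/g4.png',cv2.resize(np.hstack([b0,b1]),None,fx=3.3,fy=3.3,interpolation=cv2.INTER_CUBIC))
E
```

```text
shift [ 0.063 -0.078  2.402] turn -0.006 pos [0.5124 0.1757 0.1331] yaw -102.55 t 11.15 ft [ 0.2  0.7 -0.5] w 0.0941 gf 0.0 tilt [-0.003  0.002 -1.   ]
[[298.48358833 239.4642358 ]]
```

View pics/g4.png

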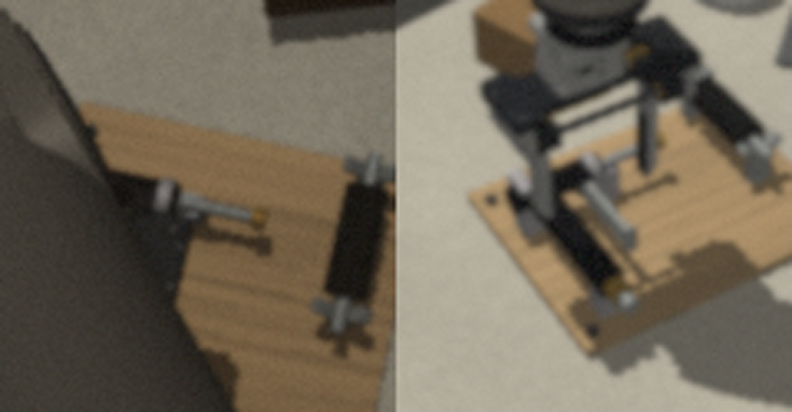

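The top half shows the roller lying in both notches, with its shaft ends at (372,165) and (340,310). The side half shows the fingers straddling the grip and trigger, with nothing underneath them. I'll descend.

Emit:
step_arm(increments=[0.06, -0.08, 0.6, 0, 0, 0, 0, 0.6, 0, 0, 0, 0, 0.5, 0, 0, 0, 0, 0.4, 0, 0, 0, 0, 0.25, 0, 0, 0, 0, 0, 0, 0])

```text
t: 11.85
eef_pos: [0.5155, 0.1783, 0.0638]
orientation: [0.994, -0.109, -0.0, 0.0]
ft_force: [-0.4, -0.5, 0.3]
width: 0.0939
grasp_force: 0.0
```

```bash
python3 - <<'E'
from h import *
go(.5145,.1775,.061,-102.5)
E
```

```text
shift [-0.026  0.035  0.094] turn -0.005 pos [0.5155 0.1783 0.0638] yaw -102.55 t 11.85 ft [-0.4 -0.5  0.3] w 0.0939 gf 0.0 tilt [-0.001  0.001 -1.   ]
```

Emit:
step_arm(increments=[0, 0, 0.09, 0, 0.2, 0, 0, 0, 0, 0.35, 0, 0, 0, 0, 0.4, 0, 0, 0, 0, 0.4, 0, 0, 0, 0, 0.4], squeeze=6)

```text
t: 12.35
eef_pos: [0.5158, 0.1786, 0.0618]
orientation: [0.994, -0.109, 0.0, -0.0]
ft_force: [-0.1, -1.7, 0.2]
width: 0.0582
grasp_force: 0.8
```

Emit:
step_arm(increments=[0, 0, 0, 0, 0.44, 0, 0, 0, 0, 0.44])

```text
t: 12.55
eef_pos: [0.516, 0.1796, 0.0618]
orientation: [0.994, -0.109, 0.0, -0.001]
ft_force: [0.9, 5.8, -2.0]
width: 0.0538
grasp_force: 6.1
```

```bash
python3 - <<'E'
from h import *
go(.5145,.1775,.061,-102.5)
E
```

```text
shift [-0.033  0.079  0.026] turn -0.001 pos [0.516  0.1796 0.0618] yaw -102.51 t 12.55 ft [ 0.9  5.8 -2. ] w 0.0538 gf 6.1 tilt [ 0.001 -0.002 -1.   ]
```

Emit:
step_arm(increments=[0, -0.06, 0, 0, 0.47, 0, 0, 0, 0, 0.47], squeeze=7)

```text
t: 12.75
eef_pos: [0.5164, 0.1812, 0.0618]
orientation: [0.994, -0.109, 0.0, -0.001]
ft_force: [0.6, 5.3, -1.7]
width: 0.0509
grasp_force: 7.0
```

```bash
python3 - <<'E'
from h import *
go(.5145,.1775,.061,-102.5)
E
```

```text
shift [-0.034  0.133  0.025] turn -0.0 pos [0.5164 0.1812 0.0618] yaw -102.5 t 12.75 ft [ 0.6  5.3 -1.7] w 0.0509 gf 7.0 tilt [ 0.    -0.001 -1.   ]
```

Emit:
step_arm(increments=[0, -0.05, 0, 0, 0.5, 0, 0, 0, 0, 0.5], squeeze=8)

```text
t: 12.95
eef_pos: [0.5165, 0.1817, 0.0617]
orientation: [0.994, -0.109, 0.0, 0.0]
ft_force: [-0.1, 0.3, 3.4]
width: 0.0498
grasp_force: 7.8
```

Emit:
step_arm(increments=[0, 0, 0, 0, 0.5, 0, 0, 0, 0, 0.5])

```text
t: 13.15
eef_pos: [0.5165, 0.1817, 0.0618]
orientation: [0.994, -0.109, 0.0, -0.0]
ft_force: [-0.5, -0.6, 4.0]
width: 0.0496
grasp_force: 7.8
```

Width is 49.7 mm with 8 N on both pads and almost no net force, so the trigger is at its pressure point. I'll hold it there for 0.8 s.

Emit:
step_arm(increments=[0, 0, 0, 0, 0.5, 0, 0, 0, 0, 0.5, 0, 0, 0, 0, 0.5, 0, 0, 0, 0, 0.5, 0, 0, 0, 0, 0.5, 0, 0, 0, 0, 0.5, 0, 0, 0, 0, 0.5, 0, 0, 0, 0, 0.5])

```text
t: 13.95
eef_pos: [0.5165, 0.1817, 0.0617]
orientation: [0.994, -0.109, 0.0, 0.0]
ft_force: [-0.9, 0.6, 5.4]
width: 0.0496
grasp_force: 7.8
```

Emit:
step_arm(increments=[0, -0.03, 0, 0, 0.52, 0, -0.04, 0, 0, 0.54, 0, -0.04, 0, 0, 0.56, 0, -0.03, 0, 0, 0.6, 0, 0, 0, 0, 0.6], squeeze=22)

```text
t: 14.45
eef_pos: [0.5175, 0.1862, 0.0618]
orientation: [0.994, -0.109, 0.0, -0.0]
ft_force: [1.2, 2.9, 3.9]
width: 0.0403
grasp_force: 20.5
```

Width is 40–42 mm at 20 N, so the trigger is fully squeezed. I'll hold for over 1 s, then release.

Emit:
step_arm(increments=[0, 0, 0, 0, 0.6, 0, 0, 0, 0, 0.6, 0, 0, 0, 0, 0.6, 0, 0, 0, 0, 0.6, 0, 0, 0, 0, 0.6, 0, 0, 0, 0, 0.6, 0, 0, 0, 0, 0.6, 0, 0, 0, 0, 0.6])

```text
t: 15.25
eef_pos: [0.5175, 0.1861, 0.0617]
orientation: [0.994, -0.109, 0.0, -0.0]
ft_force: [1.7, 4.0, 4.8]
width: 0.0406
grasp_force: 20.6
```

Emit:
step_arm(increments=[0, 0, 0, 0, 0.6, 0, 0, 0, 0, 0.6, 0, 0, 0, 0, 0.6, 0, 0, 0, 0, 0.6, 0, 0, 0, 0, 0.6, 0, 0, 0, 0, 0.6])

```text
t: 15.85
eef_pos: [0.5175, 0.1861, 0.0617]
orientation: [0.994, -0.109, 0.0, -0.0]
ft_force: [2.4, 4.1, 4.9]
width: 0.0406
grasp_force: 20.6
```

Emit:
step_arm(increments=[0, 0.05, 0, 0, 0.5, 0, 0.05, 0, 0, 0.4, 0, 0.05, 0, 0, 0.3, 0, 0.03, 0, 0, 0.1, 0, 0, 0, 0, 0, 0, 0, 0, 0, 0, 0, 0, 0, 0, 0, 0, 0, 0, 0, 0])

```text
t: 16.65
eef_pos: [0.5162, 0.1808, 0.0616]
orientation: [0.994, -0.109, -0.0, -0.0]
ft_force: [-0.7, -0.2, 0.2]
width: 0.0938
grasp_force: 0.0
```

Emit:
step_arm(increments=[0, 0, -0.4, 0, 0, 0, 0, -0.8, 0, 0, 0, 0, -1, 0, 0, 0, 0, -1, 0, 0, 0, 0, -1, 0, 0, 0, 0, -1, 0, 0, 0, 0, -0.6, 0, 0, 0, 0, 0, 0, 0])

```text
t: 17.45
eef_pos: [0.5172, 0.1812, 0.2391]
orientation: [0.994, -0.109, 0.002, -0.001]
ft_force: [0.1, 0.2, -0.4]
width: 0.0938
grasp_force: 0.0
```

```bash
python3 - <<'E'
from h import *
go(.5145,.1775,.061,-102.5)
im,d=snap('top');b0=im[90:270,120:450,::-1];im,d=snap('side');b1=im[130:310,180:420,::-1]
cv2.imwrite('pics/g5.png',cv2.resize(np.hstack([b0,b1]),None,fx=1.4,fy=1.4,interpolation=cv2.INTER_CUBIC))
E
```

```text
shift [-0.085  0.157  5.937] turn -0.004 pos [0.5172 0.1812 0.2391] yaw -102.53 t 17.45 ft [ 0.1  0.2 -0.4] w 0.0938 gf 0.0 tilt [ 0.004 -0.003 -1.   ]
```

View pics/g5.png

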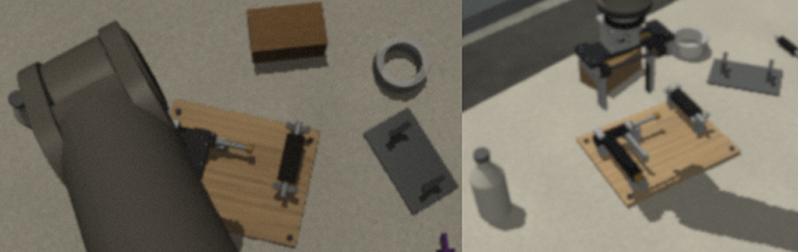

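The roller lies on the rests (left half, 290,160), the trigger is back out, and the carton, tape roll and bottle haven't moved. Handing in.

```bash
python3 -c "
from workcell import *
print(finish_job())"
```

```text
the job is handed in; nothing more can be done
None
```

The roller is lying on the rests, soft air ran for about 0.8 s and the full blast for over 1 s, the trigger has sprung back, and the job is handed in; it returned no verdict.

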